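Load the reference plate into the gauge stage

ROBOT

A 6-joint arm with a two-finger parallel gripper is mounted at the origin on the work surface. World frame = base frame: x ahead of the robot, y to its left, z up, the work surface at z = 0. Lengths are in m, angles in degrees, forces in N, time in s.
With the tool pointing down it reaches from about 0.375 to 0.9 m from the base axis. Payload 3.1 kg.
Tool frame: the origin (TCP) lies on the centre line of the jaws, within the pads' length; the fingertips stand 8 mm ahead of it and the grasp point (between the pads) lies 11 mm behind it (bot.tip_extent is the distance from the TCP to the fingertips, in m); z points along the fingers, y is the line along which they close (so a half turn about z gives the same grasp; the last joint's range is limited). The gripper opens to 87 mm and grips with 3 to 60 N. Pads are 19 mm wide; open, the fingers measure 117 mm over their backs; the gripper's body (75 mm by 190 mm) begins 51 mm behind the grasp point.
Start: joints at [54.173, 30.224, 82.088, -0, 67.689, -10.227], TCP at [0.27, 0.564, 0.231] pointing down, gripper open.
Joint ranges: [-176.69, 176.69], [-43.24, 126.21], [12.49, 139.97], [-82, 262], [0, 151.66], [-163.58, 163.58]. Speed limits (degrees/s): [159.86, 159.86, 180, 180, 180, 180].

INTERFACE

Orientations are given as a 3x3 rotation matrix whose columns are the frame's x, y, z axes.
In Python, from rig import bot, vision, workorder gives the robot as it stands.
- The arm moves only by the shell command python3 -m handwheel 'ROWS'. ROWS is JSON, a list of rows, each an object with "delta_rot": the turn, a rotation vector about the tool's x, y, z in rad, a list of three; "xyz": the shift along the tool's x, y, z in mm, a list of three; "hand": the closure, from -1 (fully open) to 1 (shut). A call has exactly 5 rows; each row is the pose to reach, as a shift and turn from the pose commanded when the call began, along the tool's axes at that moment; what a row does not reach only later rows make up. A row lasts 1/8 s, in which the tool goes at most 62.5 mm and 10.7 degrees, less where a joint would pass 70% of its speed; a pose out of reach is approached as far as the arm can. A call with a gripper value outside its range is refused whole. The fingers move at their own pace and stop on an object; the grip force is fixed at half the most. Time passes only in rows, so rows that repeat a pose let the fingers close, or fill a call up. It gives the time, the measured TCP pose, the force, the opening and the grip force at its end, in the units of the state.
- bot.read_state(): the state, without advancing time (a new reading comes with each control period).
- vision.capture(name): name is "scene" or "top" or "wrist"; returns the picture (480x640x3 uint8, red, green, blue); there is no depth.
- vision.camera_model(name): a dict with "camera_matrix" (3x3 intrinsics, pixels), "camera_from_world" (4x4, takes a point from world to camera coordinates). Camera axes: x right, y up, looking along -z (the intrinsics and any distortion apply to the point x, -y, -z); pixel columns grow to the right and rows downward; lengths in m; the calibration is good to about 2 mm. A picture is of the moment at which its call begins: read the wrist's pose just before it. camera_model takes no time and is no camera call; for the wrist camera it gives the pose at the moment of the call.
- workorder.hand_in(): hands the job in; it is judged then, once.
The state is a dict: "time_s": time; "joint_positions": joint angles; "qvel": joint speeds; "tau": joint torques, N m; "position": TCP position; "tcp_rot": TCP orientation; "force": force on the tool from outside, world axes, zero at the start; "moment": the same for the moment, N m; "opening": opening from 0.0 (shut) to 1.0 (fully open); "grasp_force": force on a finger pad.
Only numpy, scipy, OpenCV 4.12 (cv2) and the standard library are available. Lean on these libraries where they do the work, as an engineer would, in place of code of your own. Each camera call takes 0.05 s, during which the arm holds its last target. There are 200 camera calls.

TASK

Swing the lid of the red case open past its balance point so that it stays open by itself, and lift out the gold reference plate by its green bar. Lay the plate gently and flat on the runway of the gauge stage, in front of the red-floored pocket, then slide it along under the bridge until it dips and lies fully home in the pocket. Leave the lid open and the other things on the table where they are.

Things in the scene. Friction and masses are not known exactly. Their poses are not given: they have to be found in the camera images.
- case: Red open-topped case fixed to the table, 130 x 210 x 62 mm (x, y, z), walls and floor 5 mm; origin at the centre of its underside, z up. Its lid is hinged along its +x rim and the lid's knob is near its -x rim; its +x points roughly to the robot's left (world +y).
- case_lid (a joint): Hinge of the red lid (130 x 210 x 8 mm, 0.22 kg), rad: 0 closed (lid underside 62 mm above the table), 1.9 fully open against its stop. The axis is the case's y axis; opening raises the knob edge and carries it towards the case's +x. Free hinge, no spring: below about 1.5 rad it falls shut, beyond that it falls open to the stop and stays.
- case_lid_hinge (a point): Point on the lid's hinge axis, midway along it, at the level of the lid's underside, over the case's +x rim.
- case_lid_handle (a point): Middle of the head of the black round knob on the lid, 100 mm from the hinge line and 43 mm above the lid's underside when closed. Head 28 mm in diameter, spanning 8 mm either side of this point along the knob's axis (which stands on the lid), on a thin stem. Pinched along the hinge's direction, it can pivot between the fingers while the lid swings.
- plate: Gold plate 140 x 90 x 8 mm (x, y, z), 0.25 to 0.45 kg, loose, flat on the case's floor under the lid, its x roughly along the case's length, nose (+x, black lines) away from the robot. Origin: centre of its underside. A fixed green upright bar, 24 mm along x, 50 mm along y, 8 to 44 mm above the underside, is centred at x = -20 mm, y = 0; grip it along x or y.
- stage: Gauge stage fixed to the table; origin on the table under its pocket's centre, x = slide direction (roughly away from the robot), z up. Black base x -205 to 95, y +-95 mm; aluminium deck with its top 30 mm above the table. Two grey fences, 10 mm above the deck, inner faces y +-48 mm from x = -20 to 95 mm, flaring to y +-60 mm at x = -57 mm, lead to the pocket.
- pocket (a point): Centre of the pocket's red floor, 25 mm above the table, axes as the stage's. Pocket x +-74, y +-48 mm (4 and 3 mm of play each side of the plate), 5 mm deep; the plate's origin lies here when home. A freely sliding plate tips nose-down when its centre passes x = -74 mm; its tail drops last, when within 4 mm of home.
- runway (a point): Point on the deck's top at x = -120 mm, y = 0 of the stage, on the runway (the open flat deck, x -205 to -74, y +-80 mm): a good place for the plate's origin when laying it down, its nose then just between the flares.
- bridge (a point): Middle of the underside of the dark bridge beam, 25 mm above the deck, at x = 60 mm of the stage. The beam spans x 48 to 72 mm, top 80 mm above the table; the two black sensor heads carrying it (x 31 to 93, |y| 62 to 95 mm) are 96 mm tall. A grey stop bar, 12 mm above the deck, closes the far end, face at x = 74 mm. The plate cannot be put in from above.
- mug: White mug, 80 mm wide, 90 mm tall, loose bystander; origin at the centre of its underside.
- wrench: Steel wrench lying flat, loose bystander; origin at its middle, on the table.
- ring_gauge: Steel ring, 72 mm across, 22 mm high, loose bystander; origin at the centre of its underside.
- oil_can: Steel can with a yellow band, 60 mm across, 150 mm tall, loose bystander; origin at the centre of its underside.
- carton: Small cardboard box 110 x 80 x 50 mm, loose bystander; origin at the centre of its underside.
- screwdriver: Screwdriver lying on the table, loose bystander; origin near its middle.
Mind the look-alikes: they are no part of the job. Of the things shaped like the case, the red one is meant.

How it is judged:
By the outcome, as a careful person would: the job done as asked, in the order asked, and still so for the second after the job is handed in, with the robot touching nothing.
It also fails if it takes over 61 s, if anything falls off the work surface, if the arm or the gripper's body presses on something with over 40 N, if the wrist force passes 120 N, or if a joint passes its speed limit or range.

## Working session

There is one attempt and no reset: what is moved stays moved. The work goes in short steps, Python scripts to look and compute and a shell command to move; the robot and the scene stay as the last step left them, time stands still between calls to the robot, and variables do not carry over. Pictures are saved under pics/ and viewed, at most 10 in all, crops included, and the job is handed in when it is done.

```bash
mkdir -p pics; python3 - <<'E'
from rig import bot, vision
import cv2,numpy as np
s=bot.read_state();print(s)
for n in("scene","top"):
    im=vision.capture(n);cv2.imwrite(f"pics/{n}0.png",im[:,:,::-1]);m=vision.camera_model(n)
    print(n,np.round(m["camera_matrix"],2).tolist(),np.round(m["camera_from_world"],4).tolist(),[k for k in m])
E
```

```text
{'time_s': 0.0, 'joint_positions': array([ 5.41736633e+01,  3.02787503e+01,  8.21579059e+01,  2.78234415e-04,
        6.76883478e+01, -1.02279445e+01]), 'qvel': array([ 0.02119909, -0.03643829, -0.04972714,  0.07209132, -0.05688496,
        0.09218422]), 'tau': array([-4.65874855e-04, -4.40045822e+01, -1.76592529e+01,  6.32967451e-02,
        5.82181360e-02, -1.51620702e-04]), 'position': array([0.26958466, 0.56306519, 0.22956549]), 'tcp_rot': array([[-9.01843601e-01,  4.32060736e-01, -1.28067599e-03],
       [ 4.32062456e-01,  9.01841956e-01, -1.76630652e-03],
       [ 3.91815644e-04, -2.14626424e-03, -9.99997620e-01]]), 'force': array([ 0.59938344,  0.74270998, -0.0760508 ]), 'moment': array([0.00932896, 0.11427843, 0.10352783]), 'grasp_force': 0.0, 'opening': 1.0022817711837446}
scene [[456.97, 0.0, 321.46], [0.0, 456.97, 233.58], [0.0, 0.0, 1.0]] [[0.5588, 0.8292, 0.0113, -0.2616], [-0.5945, 0.3911, 0.7026, 0.1936], [0.5782, -0.3993, 0.7115, -1.5137], [0.0, 0.0, 0.0, 1.0]] ['camera_matrix', 'camera_from_world']
top [[621.0, 0.0, 321.36], [0.0, 621.0, 237.82], [0.0, 0.0, 1.0]] [[0.0297, -0.9996, -0.0003, -0.0103], [0.9786, 0.029, 0.2036, -0.5008], [-0.2035, -0.0064, 0.9791, -1.4352], [0.0, 0.0, 0.0, 1.0]] ['camera_matrix', 'camera_from_world']
```

View pics/top0.png

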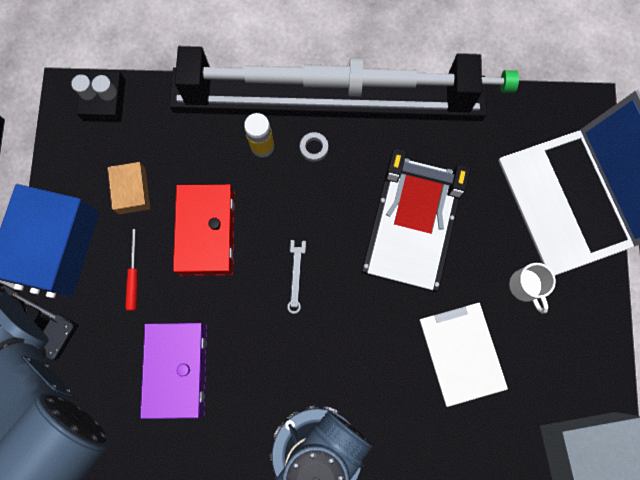

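View pics/scene0.png

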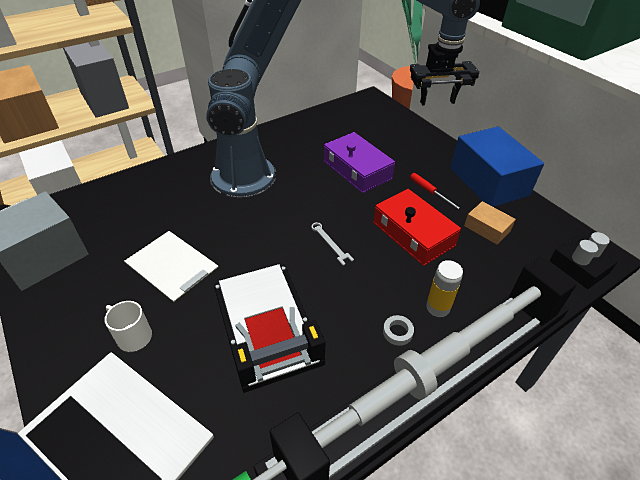

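The red case is at about (204,228) in top with its knob at (214,224). The stage is at (410,220) with its red pocket at (418,204). Next I'll enlarge both.

```bash
python3 - <<'E'
import cv2,numpy as np
im=cv2.imread("pics/top0.png")
a=cv2.resize(im[170:290,165:245],None,fx=5,fy=5,interpolation=cv2.INTER_CUBIC)
b=cv2.resize(im[145:295,360:475],None,fx=3.4,fy=4,interpolation=cv2.INTER_CUBIC)
b=cv2.copyMakeBorder(b,0,0,0,400-b.shape[1],cv2.BORDER_CONSTANT)
cv2.imwrite("pics/crop1.png",np.hstack([a,b]))
E
```

```text
(no output)
```

View pics/crop1.png

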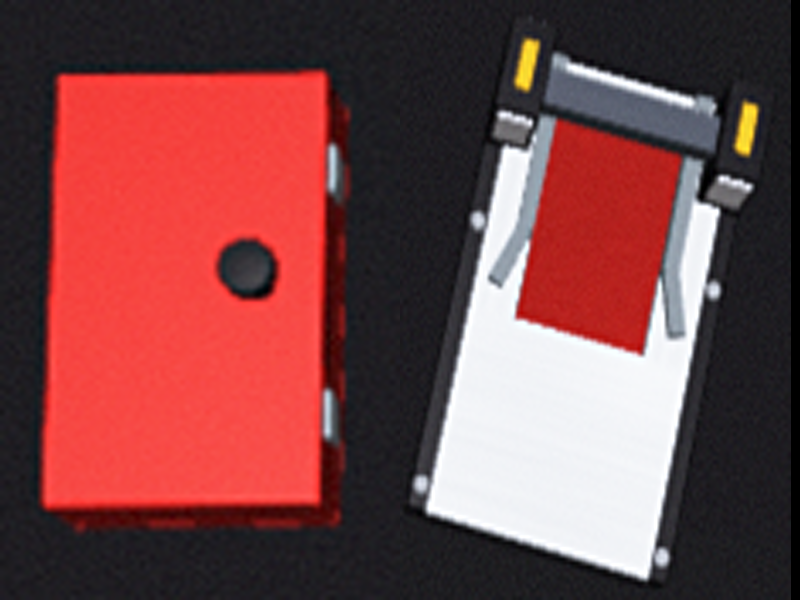

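Crop readings (red lid corners, knob top, pocket near corners, deck near corners, bridge edge) go into a fit for both poses.

```bash
cat > h.py <<'E'
from rig import bot, vision
import numpy as np, cv2
from scipy.optimize import least_squares
np.set_printoptions(precision=4,suppress=True)
def proj(m,P):
    T=m["camera_from_world"];p=np.atleast_2d(P)@T[:3,:3].T+T[:3,3]
    q=p*[1,-1,-1]@m["camera_matrix"].T
    return q[:,:2]/q[:,2:]
def back(m,uv,z):
    T=m["camera_from_world"];R=T[:3,:3];c=-R.T@T[:3,3]
    d=np.linalg.solve(m["camera_matrix"],[uv[0],uv[1],1])*[1,-1,-1]@R
    return c+d*(z-c[2])/d[2]
def place(p,L):
    c,s=np.cos(p[2]),np.sin(p[2]);L=np.atleast_2d(np.array(L,float))
    return np.c_[p[0]+c*L[:,0]-s*L[:,1],p[1]+s*L[:,0]+c*L[:,1],L[:,2]]
def fit(m,L,uv,p0):
    r=least_squares(lambda p:(proj(m,place(p,L))-uv).ravel(),p0,loss="soft_l1",x_scale=[.01,.01,.05])
    return r.x,proj(m,place(r.x,L))-uv
def tool(v):  # world vector -> tool axes (mm)
    return bot.read_state()["tcp_rot"].T@np.asarray(v)*1000
E
python3 - <<'E'
from h import *
m=vision.camera_model("top")
print("cam",-m["camera_from_world"][:3,:3].T@m["camera_from_world"][:3,3])
uv=(np.array([(57,74),(327,72),(320,506),(44,508),(247,268)])+.5)/5-.5+[165,170]
# case frame: +x ~ world +y. far-left corner etc.
L=[(.065,-.105,.07),(-.065,-.105,.07),(-.065,.105,.07),(.065,.105,.07),(-.035,0,.113)]
for z,u in zip([.07]*4+[.113],uv): print(back(m,u,z))
print("case",*fit(m,L,uv,[.6,.2,1.57]))
U=np.array([(516,319),(644,354),(427,512),(650,580),(522,18),(553,28),(738,85),(767,95),(497,110),(717,155),(722,120)])
uv=(U-[400,0]+.5)/[3.4,4]-.5+[360,145]
L=[(-.074,.048,.03),(-.074,-.048,.03),(-.205,.08,.03),(-.205,-.08,.03),(.093,.095,.096),(.093,.062,.096),(.093,-.062,.096),(.093,-.095,.096),(.031,.095,.096),(.048,-.062,.08),(.072,-.062,.08)]
for l,u in zip(L,uv): print(l,back(m,u,l[2]))
for k in (4,11): print("stage",*fit(m,L[:k],uv[:k],[.7,-.15,-.2]))
E
```

```text
cam [ 0.1983 -0.0049  1.5071]
[0.6179 0.3581 0.07  ]
[0.6228 0.2282 0.07  ]
[0.4119 0.2189 0.07  ]
[0.4071 0.3478 0.07  ]
[0.5152 0.2525 0.113 ]
case [0.5146 0.2881 1.6141] [[ 0.1765  0.4877]
 [ 0.2113  0.1799]
 [ 0.1427 -0.2749]
 [-0.2838  0.0726]
 [-0.2413 -0.4263]]
(-0.074, 0.048, 0.03) [ 0.5441 -0.1709  0.03  ]
(-0.074, -0.048, 0.03) [ 0.5249 -0.2626  0.03  ]
(-0.205, 0.08, 0.03) [ 0.4233 -0.1088  0.03  ]
(-0.205, -0.08, 0.03) [ 0.387  -0.2659  0.03  ]
(0.093, 0.095, 0.096) [ 0.7135 -0.1666  0.096 ]
(0.093, 0.062, 0.096) [ 0.7078 -0.1884  0.096 ]
(0.093, -0.062, 0.096) [ 0.676  -0.3178  0.096 ]
(0.093, -0.095, 0.096) [ 0.6704 -0.338   0.096 ]
(0.031, 0.095, 0.096) [ 0.6555 -0.1495  0.096 ]
(0.048, -0.062, 0.08) [ 0.6372 -0.306   0.08  ]
(0.072, -0.062, 0.08) [ 0.6591 -0.3098  0.08  ]
stage [ 0.6058 -0.2329 -0.2227] [[-0.4991 -0.0675]
 [ 0.3022  0.7876]
 [ 0.3145 -0.0792]
 [-0.1469 -0.5082]]
stage [ 0.6037 -0.234  -0.2321] [[-0.2769  0.5473]
 [ 0.4525  1.7541]
 [ 0.0714  0.3088]
 [-0.5196  0.4853]
 [-1.5396 -1.0552]
 [ 2.766  -0.1633]
 [-0.9229 -1.5959]
 [ 4.1226 -0.6656]
 [-0.3473 -0.0895]
 [-0.2446  0.4089]
 [ 0.4591 -0.1354]]
```

```bash
cat >> h.py <<'E'
from scipy.spatial.transform import Rotation as Ro
CASE=[.5146,.2881,1.6141]; STAGE=[.6058,-.2329,-.2240]
def goal(pos,yaw,tilt=0):
    """TCP at pos, tool y at world yaw (rad), pointing down (tilt rad about tool y): shift mm and turn in tool axes"""
    s=bot.read_state();R=s["tcp_rot"]
    G=np.c_[[np.sin(yaw),-np.cos(yaw),0],[np.cos(yaw),np.sin(yaw),0],[0,0,-1]]@Ro.from_rotvec([0,tilt,0]).as_matrix()
    print("xyz",R.T@(np.asarray(pos)-s["position"])*1000,"rot",Ro.from_matrix(R.T@G).as_rotvec(),"t",s["time_s"])
def knob(th):  # world position of knob head centre at lid angle th
    c,s=np.cos(th),np.sin(th)
    return place(CASE,[(.065-.1*c+.043*s,0,.062+.1*s+.043*c)])[0]
E
python3 - <<'E'
from h import *
k=knob(0);print(k)
goal([k[0],k[1],.165],CASE[2]-np.pi/2)
E
```

```text
[0.5161 0.2531 0.105 ]Traceback (most recent call last):
  File "<stdin>", line 3, in <module>
  File "h.py", line 27, in goal
    print("xyz",R.T@(np.asarray(pos)-s["position"])*1000,"rot",Ro.from_matrix(R.T@G).as_rotvec(),"t",s["time_s"])
                                                               ~~~~~~~~~~~~~~^^^^^^^
  File "scipy/spatial/transform/_rotation.pyx", line 1143, in scipy.spatial.transform._rotation.Rotation.from_matrix
ValueError: Non-positive determinant (left-handed or null coordinate frame) in rotation matrix 0: [[-0.4707 -0.8823 -0.0003]
 [-0.8823  0.4707  0.0019]
 [ 0.0015 -0.0012  1.    ]].
```

```bash
sed -i 's/\[np.sin(yaw),-np.cos(yaw),0\]/[-np.sin(yaw),np.cos(yaw),0]/' h.py
python3 - <<'E'
from h import *
k=knob(0)
goal([k[0],k[1],.165],CASE[2]-np.pi/2)
E
```

```text
xyz [-356.2437 -172.9682   64.8735] rot [-0.0019  0.0007  1.0807] t 0.1
```

```bash
python3 -m handwheel '[{"xyz":[-50,-24,0],"delta_rot":[0,0,0.16],"hand":-1},{"xyz":[-100,-48,5],"delta_rot":[0,0,0.32],"hand":-1},{"xyz":[-150,-72,10],"delta_rot":[0,0,0.48],"hand":-1},{"xyz":[-200,-96,15],"delta_rot":[0,0,0.64],"hand":-1},{"xyz":[-250,-120,20],"delta_rot":[0,0,0.8],"hand":-1}]'
python3 - <<'E'
from h import *
k=knob(0)
goal([k[0],k[1],.165],CASE[2]-np.pi/2)
E
```

```text
time_s: 0.72
position: [0.4443, 0.3459, 0.2101]
tcp_rot: [[-0.314, 0.95, -0.0], [0.95, 0.314, -0.0], [-0.0, -0.001, -1.0]]
force: [0.6, -0.4, -0.6]
opening: 0.998
grasp_force: 0.0
xyz [-110.5502   39.1153   45.0745] rot [-0.0005  0.0001  0.2756] t 0.725
```

```bash
python3 -m handwheel '[{"xyz":[-40,13,15],"delta_rot":[0,0,0.1],"hand":-0.2},{"xyz":[-80,26,30],"delta_rot":[0,0,0.2],"hand":-0.2},{"xyz":[-110,39,45],"delta_rot":[0,0,0.276],"hand":-0.2},{"xyz":[-110,39,45],"delta_rot":[0,0,0.276],"hand":-0.2},{"xyz":[-110,39,45],"delta_rot":[0,0,0.276],"hand":-0.2}]'
python3 - <<'E'
from h import *
im=vision.capture("wrist");m=vision.camera_model("wrist");cv2.imwrite("pics/w1.png",im[:,:,::-1])
print(m["camera_from_world"].tolist(),proj(m,[knob(0)]))
print(proj(m,place(CASE,[(-.065,-.105,.07),(-.065,.105,.07),(.065,.105,.07),(.065,-.105,.07)])))
k=knob(0);goal([k[0],k[1],.094],CASE[2]-np.pi/2)
E
```

```text
time_s: 1.35
position: [0.515, 0.2558, 0.1654]
tcp_rot: [[-0.048, 0.999, -0.001], [0.999, 0.048, 0.0], [0.0, -0.001, -1.0]]
force: [-0.4, -0.1, 0.4]
opening: 0.614
grasp_force: 0.0
[[0.9988445278351227, 0.04805586398836981, 0.0004931025888422121, -0.5265344639454655], [-0.04626936334804891, 0.9643842341449117, -0.26042694743075245, -0.20809967505044535], [-0.012990582327134004, 0.26010321579916107, 0.9654934292379926, -0.38599144809892516], [0.0, 0.0, 0.0, 1.0]] [[327.4654 266.3912]]
[[458.6676 288.3404]
 [195.1266 287.2197]
 [177.0531 113.0094]
 [478.8473 114.5619]]
xyz [-3.1459  1.0958 71.6983] rot [-0.0005 -0.0003  0.0059] t 1.4
```

View pics/w1.png

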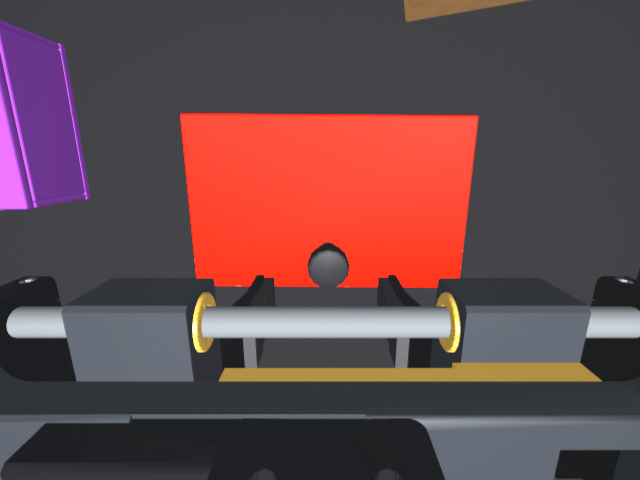

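The knob is at (328,266) and the lid corners match the prediction to within about 1 mm, so I'll go down and pinch it.

```bash
python3 -m handwheel '[{"xyz":[-3,1,40],"delta_rot":[0,0,0],"hand":-0.2},{"xyz":[-3,1,71],"delta_rot":[0,0,0],"hand":-0.2},{"xyz":[-3,1,71],"delta_rot":[0,0,0],"hand":1},{"xyz":[-3,1,71],"delta_rot":[0,0,0],"hand":1},{"xyz":[-3,1,71],"delta_rot":[0,0,0],"hand":1}]'
python3 - <<'E'
from h import *
for t in (.2,.4,.6,.8,1,1.2,1.4,1.6,1.75): print(t,tool(knob(t)-knob(0)))
E
```

```text
time_s: 2.02
position: [0.5177, 0.2533, 0.0962]
tcp_rot: [[-0.049, 0.999, 0.003], [0.999, 0.049, 0.001], [0.001, 0.003, -1.0]]
force: [-1.4, -0.1, 0.8]
opening: 0.342
grasp_force: 1.8
0.2 [ 10.5495   0.1155 -19.002 ]
0.4 [ 24.6638   0.2429 -35.5293]
0.6 [ 41.7803   0.377  -48.9231]
0.8 [ 61.2165   0.5125 -58.6492]
1 [ 82.1976   0.6439 -64.32  ]
1.2 [103.8871   0.7661 -65.7094]
1.4 [125.4204   0.8742 -62.762 ]
1.6 [145.939    0.9638 -55.5953]
1.75 [160.1675   1.0168 -47.6172]
```

```bash
python3 -m handwheel '[{"xyz":[0,0,0],"delta_rot":[0,0,0],"hand":1},{"xyz":[0,0,0],"delta_rot":[0,0,0],"hand":1},{"xyz":[5,0,-10],"delta_rot":[0,0,0],"hand":1},{"xyz":[10,0,-19],"delta_rot":[0,0,0],"hand":1},{"xyz":[17,0,-28],"delta_rot":[0,0,0],"hand":1}]'
```

```text
time_s: 2.65
position: [0.5158, 0.2696, 0.123]
tcp_rot: [[-0.048, 0.999, -0.0], [0.999, 0.048, -0.001], [-0.001, -0.0, -1.0]]
force: [0.5, -0.1, -3.6]
opening: 0.311
grasp_force: 30.0
```

```bash
python3 -m handwheel '[{"xyz":[12,0,-11],"delta_rot":[0,0,0],"hand":1},{"xyz":[25,0,-21],"delta_rot":[0,0,0],"hand":1},{"xyz":[44,0,-31],"delta_rot":[0,0,0],"hand":1},{"xyz":[65,0,-36],"delta_rot":[0,0,0],"hand":1},{"xyz":[87,1,-38],"delta_rot":[0,0,0],"hand":1}]'
python3 - <<'E'
from h import *
p=bot.read_state()["position"]+[0,0,.011];print(p,knob(1.2))
for t in (1.4,1.6,1.7,1.8):print(t,tool(knob(t)-knob(1.2)))
E
```

```text
time_s: 3.28
position: [0.5121, 0.3581, 0.1621]
tcp_rot: [[-0.048, 0.999, -0.0], [0.999, 0.048, 0.001], [0.001, -0.0, -1.0]]
force: [-0.3, -2.5, -4.0]
opening: 0.303
grasp_force: 30.0
[0.5121 0.3581 0.1731] [0.5116 0.3569 0.1708]
1.4 [21.5339  0.1038  2.9432]
1.6 [42.0538  0.2035 10.106 ]
1.7 [51.6754  0.2506 15.1868]
1.8 [60.7417  0.2951 21.2027]
```

```bash
python3 -m handwheel '[{"xyz":[21,0,3],"delta_rot":[0,0,0],"hand":1},{"xyz":[36,0,8],"delta_rot":[0,0,0],"hand":1},{"xyz":[47,0,13],"delta_rot":[0,0,0],"hand":1},{"xyz":[56,0,18],"delta_rot":[0,0,0],"hand":1},{"xyz":[59,0,20],"delta_rot":[0,0,0],"hand":1}]'
python3 -m handwheel '[{"xyz":[0,0,0],"delta_rot":[0,0,0],"hand":-0.1},{"xyz":[0,0,0],"delta_rot":[0,0,0],"hand":-0.1},{"xyz":[0,0,0],"delta_rot":[0,0,0],"hand":-0.1},{"xyz":[0,0,0],"delta_rot":[0,0,0],"hand":-0.1},{"xyz":[0,0,0],"delta_rot":[0,0,0],"hand":-0.1}]'
python3 - <<'E'
from h import *
im=vision.capture("wrist");m=vision.camera_model("wrist");im2=vision.capture("scene")
cv2.imwrite("pics/w2.png",np.hstack([cv2.resize(im[:,:,::-1],(400,300)),im2[100:400,300:640,::-1]]))
E
```

```text
time_s: 3.9
position: [0.5097, 0.4181, 0.1408]
tcp_rot: [[-0.048, 0.999, 0.001], [0.999, 0.048, 0.003], [0.003, 0.001, -1.0]]
force: [-4.3, 1.8, 5.3]
opening: 0.305
grasp_force: 30.0
time_s: 4.53
position: [0.5101, 0.4152, 0.1405]
tcp_rot: [[-0.048, 0.999, 0.0], [0.999, 0.048, -0.0], [-0.0, 0.0, -1.0]]
force: [-0.8, -0.1, 0.2]
opening: 0.545
grasp_force: 0.0
```

View pics/w2.png

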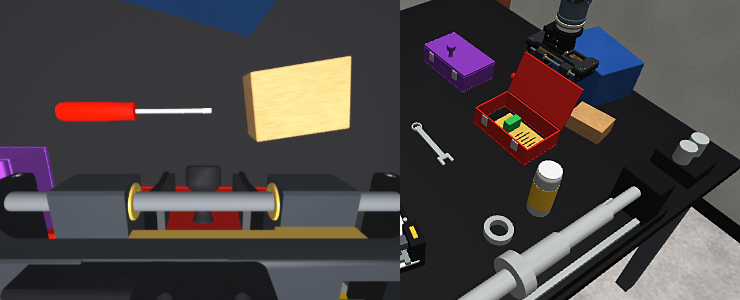

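Lid is open and resting on its stop; the plate with its green bar is visible. I'll rise and move over to look at it.

```bash
python3 -m handwheel '[{"xyz":[0,0,-40],"delta_rot":[0,0,0],"hand":-0.1},{"xyz":[0,0,-100],"delta_rot":[0,0,0],"hand":-0.1},{"xyz":[-30,-5,-120],"delta_rot":[0,0,0],"hand":-0.1},{"xyz":[-90,-10,-120],"delta_rot":[0,0,0],"hand":-0.1},{"xyz":[-150,-15,-120],"delta_rot":[0,0,0],"hand":-0.1}]'
python3 -m handwheel '[{"xyz":[-40,-5,0],"delta_rot":[0,0,0],"hand":-0.1},{"xyz":[-40,-5,0],"delta_rot":[0,0,0],"hand":-0.1},{"xyz":[-40,-5,0],"delta_rot":[0,0,0],"hand":-0.1},{"xyz":[-40,-5,0],"delta_rot":[0,0,0],"hand":-0.1},{"xyz":[-40,-5,0],"delta_rot":[0,0,0],"hand":-0.1}]'
python3 - <<'E'
from h import *
m=vision.camera_model("wrist");im=vision.capture("wrist")
cv2.imwrite("pics/w3.png",im[:,:,::-1])
np.savez("w3.npz",K=m["camera_matrix"],T=m["camera_from_world"])
E
```

```text
time_s: 5.25
position: [0.5021, 0.2637, 0.2612]
tcp_rot: [[-0.05, 0.999, 0.002], [0.999, 0.05, 0.0], [0.0, 0.002, -1.0]]
force: [0.8, -1.4, -0.1]
opening: 0.556
grasp_force: 0.0
time_s: 5.88
position: [0.499, 0.2258, 0.2604]
tcp_rot: [[-0.05, 0.999, 0.0], [0.999, 0.05, 0.0], [0.0, 0.0, -1.0]]
force: [-0.1, -0.3, 0.2]
opening: 0.553
grasp_force: 0.0
```

View pics/w3.png

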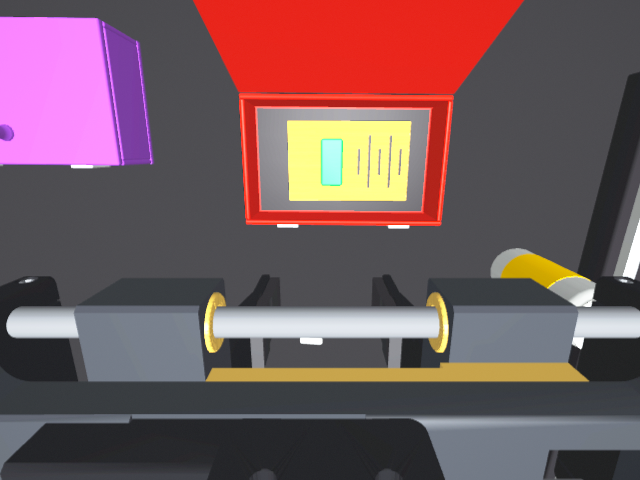

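Plate corners are (288,121), (411,121), (406,201), (290,201); the bar top runs from (321,139) to (342,185).

```bash
python3 - <<'E'
from h import *
d=np.load("w3.npz");m={"camera_matrix":d["K"],"camera_from_world":d["T"]}
uv=np.array([(288,121),(411,121),(406,201),(290,201),(321,139),(342,139),(342,186),(321,185)],float)
L=[(-.07,.045,.013),(.07,.045,.013),(.07,-.045,.013),(-.07,-.045,.013),(-.032,.025,.049),(-.008,.025,.049),(-.008,-.025,.049),(-.032,-.025,.049)]
p,r=fit(m,L,uv,[.51,.288,0]);print(p,r)
b=place(p,[(-.02,0,.038)])[0];print("bar",b)
goal(b-[0,0,.011],p[2])
E
```

```text
[0.5227 0.2874 0.048 ] [[-0.9459  0.0018]
 [ 0.3526  0.0856]
 [ 0.3017 -0.1142]
 [-0.7272 -0.1614]
 [-0.5865 -0.7604]
 [ 1.534  -0.7461]
 [ 0.8643  0.8873]
 [-0.4217  1.8773]]
bar [0.5027 0.2864 0.038 ]
xyz [ 60.4887   6.6787 233.4088] rot [-0.0001 -0.0001  0.0015] t 5.925
```

```bash
python3 -m handwheel '[{"xyz":[40,4,40],"delta_rot":[0,0,0],"hand":-0.1},{"xyz":[60,7,100],"delta_rot":[0,0,0],"hand":-0.1},{"xyz":[60,7,160],"delta_rot":[0,0,0],"hand":-0.1},{"xyz":[60,7,190],"delta_rot":[0,0,0],"hand":-0.1},{"xyz":[60,7,200],"delta_rot":[0,0,0],"hand":-0.1}]'
python3 -m handwheel '[{"xyz":[0,0,17],"delta_rot":[0,0,0],"hand":-0.1},{"xyz":[0,0,33],"delta_rot":[0,0,0],"hand":-0.1},{"xyz":[0,0,33],"delta_rot":[0,0,0],"hand":1},{"xyz":[0,0,33],"delta_rot":[0,0,0],"hand":1},{"xyz":[0,0,33],"delta_rot":[0,0,0],"hand":1}]'
python3 -m handwheel '[{"xyz":[0,0,0],"delta_rot":[0,0,0],"hand":1},{"xyz":[0,0,0],"delta_rot":[0,0,0],"hand":1},{"xyz":[0,0,-5],"delta_rot":[0,0,0],"hand":1},{"xyz":[0,0,-15],"delta_rot":[0,0,0],"hand":1},{"xyz":[0,0,-30],"delta_rot":[0,0,0],"hand":1}]'
```

```text
time_s: 6.55
position: [0.5018, 0.2851, 0.0582]
tcp_rot: [[-0.049, 0.999, -0.004], [0.999, 0.049, -0.001], [-0.001, -0.004, -1.0]]
force: [0.6, -0.5, 0.5]
opening: 0.55
grasp_force: 0.0
time_s: 7.18
position: [0.5033, 0.2851, 0.0283]
tcp_rot: [[-0.048, 0.999, 0.0], [0.999, 0.048, 0.0], [0.0, 0.0, -1.0]]
force: [-3.8, 0.3, 3.7]
opening: 0.294
grasp_force: 2.2
time_s: 7.8
position: [0.5029, 0.2848, 0.0577]
tcp_rot: [[-0.048, 0.999, -0.001], [0.999, 0.048, -0.0], [-0.0, -0.001, -1.0]]
force: [-0.7, 0.5, -3.9]
opening: 0.272
grasp_force: 30.0
```

```bash
python3 -m handwheel '[{"xyz":[0,0,-30],"delta_rot":[0,0,0],"hand":1},{"xyz":[0,0,-60],"delta_rot":[0,0,0],"hand":1},{"xyz":[-15,0,-90],"delta_rot":[0,0,0],"hand":1},{"xyz":[-40,0,-110],"delta_rot":[0,0,0],"hand":1},{"xyz":[-80,0,-120],"delta_rot":[0,0,0],"hand":1}]'
python3 -m handwheel '[{"xyz":[-45,0,0],"delta_rot":[0,0,0.05],"hand":1},{"xyz":[-90,0,0],"delta_rot":[0,0,0.1],"hand":1},{"xyz":[-135,0,0],"delta_rot":[0,0,0.15],"hand":1},{"xyz":[-180,0,0],"delta_rot":[0,0,0.2],"hand":1},{"xyz":[-225,0,0],"delta_rot":[0,0,0.24],"hand":1}]'
python3 - <<'E'
from h import *
b=place(STAGE,[(-.14,0,.14)])[0];goal(b,STAGE[2])
E
```

```text
time_s: 8.43
position: [0.5078, 0.2052, 0.1799]
tcp_rot: [[-0.05, 0.999, 0.004], [0.999, 0.05, 0.001], [0.001, 0.004, -1.0]]
force: [0.0, -0.2, -5.1]
opening: 0.273
grasp_force: 30.0
time_s: 9.05
position: [0.5178, -0.0211, 0.1785]
tcp_rot: [[0.192, 0.981, 0.001], [0.981, -0.192, -0.0], [-0.0, 0.001, -1.0]]
force: [0.5, -0.1, -3.7]
opening: 0.272
grasp_force: 30.0
xyz [-186.6134  -12.9013   38.5025] rot [0.0013 0.0001 0.0307] t 9.05
```

```bash
python3 -m handwheel '[{"xyz":[-40,-3,5],"delta_rot":[0,0,0.01],"hand":1},{"xyz":[-80,-6,10],"delta_rot":[0,0,0.02],"hand":1},{"xyz":[-120,-9,15],"delta_rot":[0,0,0.03],"hand":1},{"xyz":[-160,-12,20],"delta_rot":[0,0,0.03],"hand":1},{"xyz":[-187,-13,20],"delta_rot":[0,0,0.03],"hand":1}]'
python3 - <<'E'
from h import *
im=vision.capture("top");
b=cv2.resize(im[140:290,340:490,::-1],None,fx=4,fy=4,interpolation=cv2.INTER_CUBIC)
cv2.imwrite("pics/top2.png",b)
im=cv2.imread("pics/scene0.png")
cv2.imwrite("pics/sc_crop.png",cv2.resize(im[255:395,205:335],None,fx=4.2,fy=4.2,interpolation=cv2.INTER_CUBIC))
E
```

```text
time_s: 9.68
position: [0.4687, -0.2025, 0.1581]
tcp_rot: [[0.222, 0.975, 0.0], [0.975, -0.222, -0.001], [-0.001, 0.0, -1.0]]
force: [-0.4, -0.1, -3.8]
opening: 0.276
grasp_force: 30.0
```

View pics/sc_crop.png

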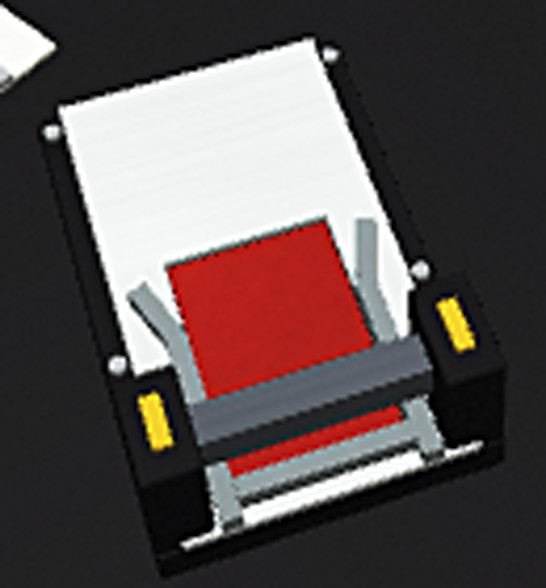

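The deck's robot-side corners are (315,38) and (60,107) in the crop, and the pocket edge corners (325,217) and (167,265). I'll use these with the top view for a joint check.

```bash
python3 - <<'E'
from h import *
L=[(-.074,.048,.03),(-.074,-.048,.03),(-.205,.08,.03),(-.205,-.08,.03)]
mt=vision.camera_model("top");ms=vision.camera_model("scene")
ut=(np.array([(516,319),(644,354),(427,512),(650,580)])-[400,0]+.5)/[3.4,4]-.5+[360,145]
us=(np.array([(325,217),(167,265),(315,38),(60,107)])+.5)/4.2-.5+[205,255]
print(fit(ms,L,us,STAGE))
print(fit(mt,L,ut,STAGE))
r=least_squares(lambda p:np.r_[proj(mt,place(p,L))-ut,proj(ms,place(p,L))-us].ravel(),STAGE,x_scale=[.01,.01,.05]);print(r.x)
STAGE=list(r.x)
b=place(STAGE,[(-.14,0,.03+.0235)])[0];goal(b,STAGE[2])
E
```

```text
(array([ 0.6075, -0.2313, -0.2346]), array([[ 0.51  , -0.3086],
       [-0.6072, -0.3156],
       [-0.1419,  0.4277],
       [ 0.2203,  0.2988]]))
(array([ 0.6058, -0.2329, -0.2227]), array([[-0.4991, -0.0675],
       [ 0.3022,  0.7876],
       [ 0.3145, -0.0792],
       [-0.1469, -0.5082]]))
[ 0.6066 -0.2319 -0.2273]
xyz [  6.0292  -0.334  104.8489] rot [0.0024 0.004  0.0033] t 9.725
```

View pics/top2.png

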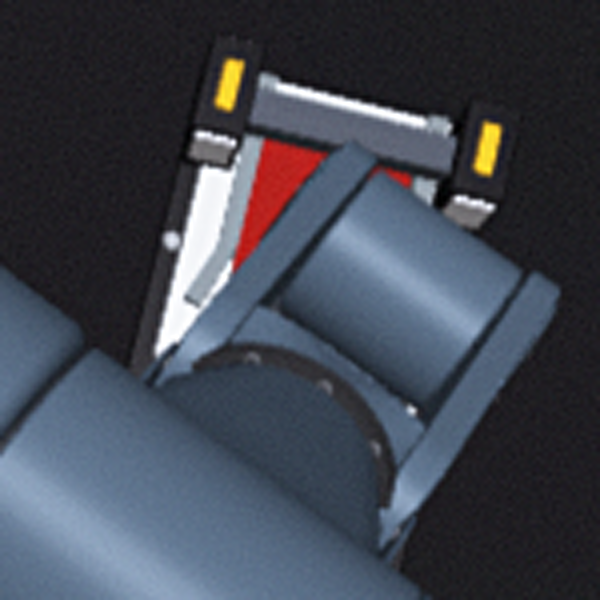

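```bash
sed -i 's/STAGE=.*/STAGE=[.6066,-.2319,-.2270]/' h.py
python3 -m handwheel '[{"xyz":[1,0,25],"delta_rot":[0,0,0.003],"hand":1},{"xyz":[2,0,50],"delta_rot":[0,0,0.003],"hand":1},{"xyz":[3,0,75],"delta_rot":[0,0,0.003],"hand":1},{"xyz":[3,0,85],"delta_rot":[0,0,0.003],"hand":1},{"xyz":[3,0,85],"delta_rot":[0,0,0.003],"hand":1}]'
python3 - <<'E'
from h import *
b=place(STAGE,[(-.14,0,.03+.0235)])[0];goal(b,STAGE[2]);print(bot.read_state()["position"],b)
vision.capture("wrist");goal(b,STAGE[2])
E
```

```text
time_s: 10.35
position: [0.4701, -0.1978, 0.0726]
tcp_rot: [[0.223, 0.975, -0.0], [0.975, -0.223, 0.0], [0.0, -0.0, -1.0]]
force: [0.1, -0.7, -4.5]
opening: 0.274
grasp_force: 30.0
xyz [-2.5289  0.7282 19.1351] rot [-0.0004 -0.0001  0.0022] t 10.35
[ 0.4701 -0.1978  0.0726] [ 0.4702 -0.2004  0.0535]
xyz [-2.3394  0.2411 19.6276] rot [0.0009 0.0004 0.0022] t 10.4
```

```bash
python3 -m handwheel '[{"xyz":[-2.5,0,6],"delta_rot":[0,0,0.002],"hand":1},{"xyz":[-2.5,0,12],"delta_rot":[0,0,0.002],"hand":1},{"xyz":[-2.5,0,15],"delta_rot":[0,0,0.002],"hand":1},{"xyz":[-2.5,0,16.5],"delta_rot":[0,0,0.002],"hand":1},{"xyz":[-2.5,0,17],"delta_rot":[0,0,0.002],"hand":1}]'
python3 -m handwheel '[{"xyz":[0,0,0.5],"delta_rot":[0,0,0],"hand":1},{"xyz":[0,0,1],"delta_rot":[0,0,0],"hand":1},{"xyz":[0,0,1.5],"delta_rot":[0,0,0],"hand":1},{"xyz":[0,0,1.5],"delta_rot":[0,0,0],"hand":1},{"xyz":[0,0,1.5],"delta_rot":[0,0,0],"hand":1}]'
```

```text
time_s: 11.02
position: [0.4695, -0.2003, 0.0555]
tcp_rot: [[0.225, 0.974, -0.0], [0.974, -0.225, 0.0], [0.0, -0.0, -1.0]]
force: [-0.1, -0.1, -4.5]
opening: 0.274
grasp_force: 30.0
time_s: 11.65
position: [0.4695, -0.2003, 0.0541]
tcp_rot: [[0.225, 0.974, 0.0], [0.974, -0.225, -0.0], [-0.0, 0.0, -1.0]]
force: [-0.1, 0.5, -4.5]
opening: 0.272
grasp_force: 30.0
```

```bash
python3 -m handwheel '[{"xyz":[0,0,0.4],"delta_rot":[0,0,0],"hand":1},{"xyz":[0,0,0.8],"delta_rot":[0,0,0],"hand":1},{"xyz":[0,0,1.2],"delta_rot":[0,0,0],"hand":1},{"xyz":[0,0,1.2],"delta_rot":[0,0,0],"hand":1},{"xyz":[0,0,1.2],"delta_rot":[0,0,0],"hand":1}]'
```

```text
time_s: 12.28
position: [0.4695, -0.2003, 0.0532]
tcp_rot: [[0.225, 0.974, 0.0], [0.974, -0.225, -0.0], [-0.0, 0.0, -1.0]]
force: [-1.3, 0.8, 3.0]
opening: 0.273
grasp_force: 30.0
```

Contact felt, with the plate flat on the runway. I'll open slightly and push with the rear finger.

```bash
python3 -m handwheel '[{"xyz":[0,0,-0.5],"delta_rot":[0,0,0],"hand":0.2},{"xyz":[0,0,-0.5],"delta_rot":[0,0,0],"hand":0.2},{"xyz":[0,0,-0.5],"delta_rot":[0,0,0],"hand":0.2},{"xyz":[0,0,-0.5],"delta_rot":[0,0,0],"hand":0.2},{"xyz":[0,3,-0.5],"delta_rot":[0,0,0],"hand":0.2}]'
python3 -m handwheel '[{"xyz":[0,5,0],"delta_rot":[0,0,0],"hand":0.2},{"xyz":[0,12,0],"delta_rot":[0,0,0],"hand":0.2},{"xyz":[0,20,0],"delta_rot":[0,0,0],"hand":0.2},{"xyz":[0,28,0],"delta_rot":[0,0,0],"hand":0.2},{"xyz":[0,35,0],"delta_rot":[0,0,0],"hand":0.2}]'
python3 - <<'E'
from h import *
im=vision.capture("scene")
cv2.imwrite("pics/s3.png",cv2.resize(im[255:395,195:345,::-1],None,fx=4,fy=4,interpolation=cv2.INTER_CUBIC))
goal(place(STAGE,[(-.02,0,.054)])[0],STAGE[2])
E
```

```text
time_s: 12.9
position: [0.4723, -0.2009, 0.0533]
tcp_rot: [[0.225, 0.974, -0.0], [0.974, -0.225, 0.0], [0.0, -0.0, -1.0]]
force: [0.1, 0.9, -0.0]
opening: 0.404
grasp_force: 0.0
time_s: 13.52
position: [0.5064, -0.2088, 0.0532]
tcp_rot: [[0.224, 0.974, -0.002], [0.974, -0.224, 0.001], [0.0, -0.002, -1.0]]
force: [-4.1, -0.3, 2.6]
opening: 0.399
grasp_force: 2.2
xyz [ 0.259  81.1673 -0.5587] rot [0.0013 0.0005 0.0002] t 13.575
```

View pics/s3.png

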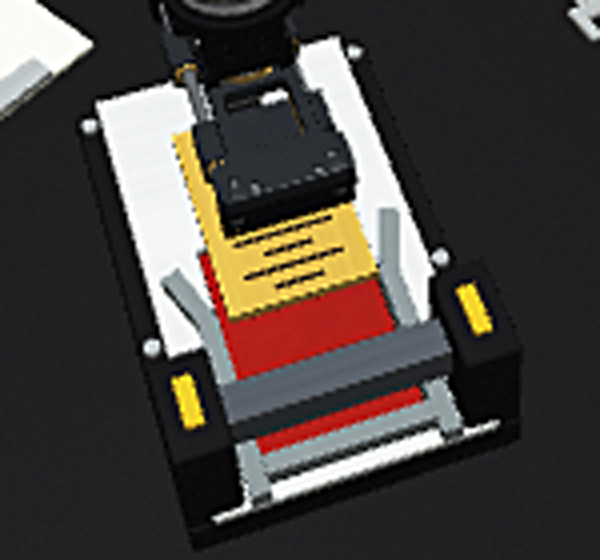

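The plate is straight, its nose corners at (235,320) and (378,275), between the flares and perhaps a couple of mm to the left. I'll keep pushing.

```bash
python3 -m handwheel '[{"xyz":[-0.5,8,0],"delta_rot":[0,0,0],"hand":0.2},{"xyz":[-1,16,0],"delta_rot":[0,0,0],"hand":0.2},{"xyz":[-1.5,24,0],"delta_rot":[0,0,0],"hand":0.2},{"xyz":[-2,32,0],"delta_rot":[0,0,0],"hand":0.2},{"xyz":[-2,40,0],"delta_rot":[0,0,0],"hand":0.2}]'
python3 -m handwheel '[{"xyz":[0,6,0],"delta_rot":[0,0,0],"hand":0.2},{"xyz":[0,12,0],"delta_rot":[0,0,0],"hand":0.2},{"xyz":[0,18,0],"delta_rot":[0,0,0],"hand":0.2},{"xyz":[0,24,0],"delta_rot":[0,0,0],"hand":0.2},{"xyz":[0,30,0],"delta_rot":[0,0,0],"hand":0.2}]'
python3 - <<'E'
from h import *
goal(place(STAGE,[(-.02,0,.054)])[0],STAGE[2])
E
```

```text
time_s: 14.2
position: [0.5461, -0.2202, 0.0532]
tcp_rot: [[0.225, 0.974, 0.001], [0.974, -0.225, -0.001], [-0.0, 0.001, -1.0]]
force: [-1.7, 0.4, -0.9]
opening: 0.401
grasp_force: 0.8
time_s: 14.82
position: [0.5746, -0.2266, 0.0533]
tcp_rot: [[0.225, 0.974, -0.0], [0.974, -0.225, 0.0], [0.0, -0.0, -1.0]]
force: [-1.3, 1.0, -1.9]
opening: 0.398
grasp_force: 0.9
xyz [ 2.0361 12.3955 -0.6688] rot [-0.0001 -0.0001 -0.0001] t 14.825
```

```bash
python3 -m handwheel '[{"xyz":[0,4,0],"delta_rot":[0,0,0],"hand":0.2},{"xyz":[0,8,0],"delta_rot":[0,0,0],"hand":0.2},{"xyz":[0,11,0],"delta_rot":[0,0,0],"hand":0.2},{"xyz":[0,14,0],"delta_rot":[0,0,0],"hand":0.2},{"xyz":[0,16,0],"delta_rot":[0,0,0],"hand":0.2}]'
python3 -m handwheel '[{"xyz":[0,0.5,0],"delta_rot":[0,0,0],"hand":0.2},{"xyz":[0,1,0],"delta_rot":[0,0,0],"hand":0.2},{"xyz":[0,1.5,0],"delta_rot":[0,0,0],"hand":0.2},{"xyz":[0,2,0],"delta_rot":[0,0,0],"hand":0.2},{"xyz":[0,2,0],"delta_rot":[0,0,0],"hand":0.2}]'
python3 - <<'E'
from h import *
im=vision.capture("scene")
cv2.imwrite("pics/s4.png",cv2.resize(im[255:395,195:345,::-1],None,fx=4,fy=4,interpolation=cv2.INTER_CUBIC))
goal(place(STAGE,[(-.02,0,.054)])[0],STAGE[2])
E
```

```text
time_s: 15.45
position: [0.59, -0.2301, 0.0534]
tcp_rot: [[0.225, 0.974, -0.0], [0.974, -0.225, 0.0], [-0.0, -0.0, -1.0]]
force: [-2.3, 0.3, -0.4]
opening: 0.403
grasp_force: 1.1
time_s: 16.08
position: [0.5918, -0.2306, 0.0534]
tcp_rot: [[0.225, 0.974, 0.0], [0.974, -0.225, -0.0], [0.0, 0.0, -1.0]]
force: [-2.4, 0.7, -0.6]
opening: 0.403
grasp_force: 1.1
xyz [ 2.0158 -5.3355 -0.5783] rot [ 0.0002 -0.     -0.    ] t 16.125
```

View pics/s4.png

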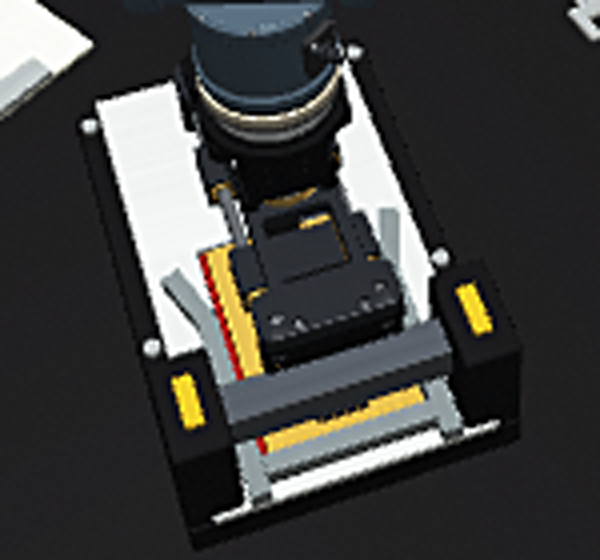

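```bash
python3 -m handwheel '[{"xyz":[0,0.5,0],"delta_rot":[0,0,0],"hand":0.2},{"xyz":[0,1,0],"delta_rot":[0,0,0],"hand":0.2},{"xyz":[0,1.5,0],"delta_rot":[0,0,0],"hand":0.2},{"xyz":[0,2,0],"delta_rot":[0,0,0],"hand":0.2},{"xyz":[0,2,0],"delta_rot":[0,0,0],"hand":0.2}]'
```

```text
time_s: 16.75
position: [0.5938, -0.2311, 0.0534]
tcp_rot: [[0.225, 0.974, 0.0], [0.974, -0.225, -0.0], [-0.0, 0.0, -1.0]]
force: [-2.4, 0.1, 0.3]
opening: 0.402
grasp_force: 1.2
```

```bash
python3 -m handwheel '[{"xyz":[0,0.4,0],"delta_rot":[0,0,0],"hand":0.2},{"xyz":[0,0.8,0],"delta_rot":[0,0,0],"hand":0.2},{"xyz":[0,1.2,0],"delta_rot":[0,0,0],"hand":0.2},{"xyz":[0,1.5,0],"delta_rot":[0,0,0],"hand":0.2},{"xyz":[0,1.5,0],"delta_rot":[0,0,0],"hand":0.2}]'
python3 - <<'E'
from h import *
m=vision.camera_model("scene");im=cv2.cvtColor(vision.capture("scene"),cv2.COLOR_RGB2HSV)
# colours near the tail/left corner: hue map, G gold, R red, W white, . dark
u=proj(m,place(STAGE,[(-.07,.045,.033),(-.07,-.045,.033),(.07,-.045,.033),(-.074,-.048,.03)]));print(u)
x0,y0=240,312
for y in range(y0,y0+22):
    print(y,"".join("." if v<60 else "G" if s>80 and 12<h<32 else "R" if s>120 and(h<10 or h>170) else "W" if v>200 else "g" for h,s,v in im[y,x0:x0+34]))
E
```

```text
time_s: 17.38
position: [0.595, -0.2313, 0.0534]
tcp_rot: [[0.225, 0.974, -0.0], [0.974, -0.225, 0.0], [0.0, -0.0, -1.0]]
force: [-3.3, 0.1, 0.6]
opening: 0.401
grasp_force: 1.7
[[281.094  306.6796]
 [244.6978 317.6647]
 [260.7436 368.5782]
 [243.1816 317.4331]]
312 WWWWWWWWWWWW.gggW.............GGGG
313 WWWWWWWWWWWWggggW..............g..
314 WWWWWWWWWWWWWgggg.................
315 WWWWWWWWWWWWg.gggR................
316 WWWWWWWWWgggR.gggG................
317 WWWWWggggRRRWGgggg................
318 WWWWggRRRRGGGG....................
319 WWWWgRRGGGGGG.....................
320 WWWWWRRGGGGGG.....................
321 WWWWWRRGGGGGG.....................
322 WWWWWgRgGGGGG.....................
323 gWWWWWRRGGGGG.....................
324 gWWWWWRRGGGGGG....................
325 ggWWWWWRgGGGGG....................
326 gggWWWgRRGGGGG....................
327 ggggWWWRRGGGGGG...................
328 gggggWWWRgGGGGG......G............
329 gggggWWgRRGGGGG...GGGG............
330 ggggggWWRRGGGGG..GGGG.............
331 gggggggWWRGGGGGG.GG...............
332 .ggggggggRRGGGGG.Gg...............
333 W.gggggggRRGGGGG..................
```

The tail shows the grey step and a red strip ahead of the gold edge, so the plate has dropped in. I'll back off and retreat.

```bash
python3 -m handwheel '[{"xyz":[0,-3,0],"delta_rot":[0,0,0],"hand":0.2},{"xyz":[0,-5.5,0],"delta_rot":[0,0,0],"hand":0.1},{"xyz":[0,-5.5,0],"delta_rot":[0,0,0],"hand":0},{"xyz":[0,-5.5,-5],"delta_rot":[0,0,0],"hand":0},{"xyz":[0,-5.5,-20],"delta_rot":[0,0,0],"hand":0}]'
python3 -m handwheel '[{"xyz":[0,0,-40],"delta_rot":[0,0,0],"hand":0},{"xyz":[0,0,-90],"delta_rot":[0,0,0],"hand":0},{"xyz":[0,-50,-120],"delta_rot":[0,0,0],"hand":0},{"xyz":[40,-80,-130],"delta_rot":[0,0,0],"hand":0},{"xyz":[100,-100,-130],"delta_rot":[0,0,0],"hand":0}]'
python3 -m handwheel '[{"xyz":[60,0,0],"delta_rot":[0,0,0],"hand":0},{"xyz":[120,0,0],"delta_rot":[0,0,0],"hand":0},{"xyz":[160,0,0],"delta_rot":[0,0,0],"hand":0},{"xyz":[160,0,0],"delta_rot":[0,0,0],"hand":0},{"xyz":[160,0,0],"delta_rot":[0,0,0],"hand":0}]'
python3 - <<'E'
from h import *
C=lambda im:[["." if v<60 else "n" if 35<h<95 and s>80 else "G" if s>80 and 12<h<32 else "R" if s>120 and(h<10 or h>170) else "W" if v>200 else "g" for h,s,v in r] for r in im]
for n,x0,y0,w,hh in(("top",392,172,52,64),("scene",236,305,72,70)):
    raw=vision.capture(n);cv2.imwrite(f"pics/end_{n}.png",raw[:,:,::-1])
    im=cv2.cvtColor(raw,cv2.COLOR_RGB2HSV)[y0:y0+hh,x0:x0+w]
    m=vision.camera_model(n)
    print(n,(proj(m,place(STAGE,[(x,y,.033) for x,y in((-.07,.045),(-.07,-.045),(.07,-.045),(.07,.045))]))-[x0,y0]).tolist())
    print("\n".join("%2d "%i+"".join(r) for i,r in enumerate(C(im))))
E
```

```text
time_s: 18.05
position: [0.5895, -0.2299, 0.0734]
tcp_rot: [[0.225, 0.974, -0.001], [0.974, -0.225, 0.001], [0.0, -0.001, -1.0]]
force: [0.3, 0.5, -0.1]
opening: 0.496
grasp_force: 0.0
time_s: 18.68
position: [0.515, -0.1114, 0.206]
tcp_rot: [[0.229, 0.973, 0.005], [0.973, -0.229, -0.002], [-0.001, 0.005, -1.0]]
force: [0.8, 0.9, -0.8]
opening: 0.502
grasp_force: 0.0
time_s: 19.3
position: [0.551, 0.0446, 0.204]
tcp_rot: [[0.225, 0.974, 0.001], [0.974, -0.225, -0.001], [-0.0, 0.001, -1.0]]
force: [0.2, 0.3, 0.6]
opening: 0.499
grasp_force: 0.0
top [[2.482002379019093, 50.33835690326785], [38.53908464734093, 59.496954061709175], [50.94957196193781, 6.019878403562927], [15.499665250290718, -2.812519786130963]]
 0 ................gggggggggggggggggggggggggggggggggggg
 1 Wggg.....ggg.......ggggggggggggggggggggggggggggggggg
 2 WWWWWgg..gggggGG........gggggggggggggggggggggggggggg
 3 ggggWWW.ggggggGGGGGG.......ggggggggggggggggggggggggg
 4 ggggggg.ggggggGGGGGGGGGG........gggggggggggggggggggg
 5 ggggggggggggggGGGGGGGGGGGGGG.......ggggggggggggggggg
 6 gggggg.ggggggGGGGGGGGGGGGGGGGGGG.......gggg
[... 7992 characters left out ...]
.ggWWWWWWWWWWWgg
61 ..................gggggRRgGGGGGGgggggggggggggggg......ggWWWWWWWWWWWWggg.
62 ..................ggggggRRGGGggggggggggggggggg.....ggWWWWWWWWWWWWggg....
63 ..................gggggggRggggggggggggggggg.....ggWWWWWWWWWWWWggg.......
64 ..................gggggggggggggggggggggg.....ggWWWWWWWWWWWWggg..........
65 ...................gggggggggggggggggg.....ggWWWWWWWWWWWWggg.............
66 ..................gggggggggggggggg.....ggWWWWWWWWWWWWggg................
67 ...................gggggggggggg.....ggWWWWWWWWWWWWggg...................
68 ...................gggggggg.......gWWWWWWWWWWWWggg......................
69 ...................ggggggg.....gWWWWWWWWWWWWggg.........................
```

```bash
python3 - <<'E'
from h import *
from rig import workorder
im=cv2.cvtColor(vision.capture("top"),cv2.COLOR_RGB2HSV);m=vision.camera_model("top")
# lid open: knob spot position must show no lid; lid inner face should be red beyond the hinge
for P in ([.535,.31,.013],list(place(CASE,[(.065+.6*.13*.323,0,.062+.6*.13*.946)])[0])):
    u=proj(m,[P])[0].round().astype(int);print(u,im[u[1],u[0]])
print(workorder.hand_in())
E
```

```text
[198 224] [129  29  61]
[157 221] [  0 226 116]
the job is handed in; nothing more can be done
None
```

The plate is home in the pocket, the lid was still open when I handed the job in at about 19 s, and my path stayed clear of the other things on the table; I don't have the judge's result.

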